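# Set the spray bench's extraction slide half open

### The job

Set the extraction port on the spray bench to half open: with the fingertips push the steel slide by its wide upright tab, in its opening direction, until it has gone past the brass stop pin, then let it go so that it springs back and stays latched against the raised pin. Do not grasp or lift anything, and leave the vase, the jar and the tape roll standing where they are.

Things in the scene. Friction and masses are not known exactly. Their poses are not given: they have to be found in the camera images.
- damper: Fixed grey frame plate 260 x 190 x 12 mm (x, y, z) flat on the bench; steel rails 24 mm high at y = +-80 mm, end bar at x = +124 mm, spring tube 30 mm high at y = -62 mm. Black round port, 80 mm across, at x = -25 mm under the slide. Origin: centre of the underside, at bench height. +x = the slide's opening direction (away from the robot, turned up to 0.6 rad); z up.
- slide (a joint): Travel of the sprung slide along the damper's +x, m: 0 shut (start), 0.085 end stop. The spring pulls it shut with 4 N at 0, 9 N at the end; riding over the pin (0.005 to 0.045) adds up to 6 N. Past 0.046 the pin pops up behind it; let go from there (0.055 to 0.075 is good) it springs back and latches at 0.045, half open. Let go earlier, it returns to 0.
- push_face (a point): Centre of the slide's push face (moves with it): flat upright steel tab 96 mm wide (y), facing the damper's -x, 17 to 62 mm above the bench; this point is 45 mm up, on the centre line, at x = -68 mm of the damper when shut. Behind (+x) the tab slopes down at 45 degrees: push it, it cannot be gripped. In front of the face nothing stands higher than 17 mm between the rails.
- stop_pin (a joint): How far the stop pin is pressed down, in m: 0 = fully raised (its spring pushes it up), 0.014 = fully down. The slide's catch block presses it down in passing and it pops up by itself; do not press it.
- pin_top (a point): Tip of the domed brass stop pin, 10 mm in diameter, at x = +20, y = +60 mm of the damper, 26 mm above the bench when raised. The slide's catch block (32 mm long, 18 mm wide, top 34 mm above the bench, ramp under its +x end) runs along this line; latched, its flat rear face rests on the pin's +x side.
- turntable: Bystander: small dark steel turntable, fixed, cross-shaped top about 120 mm across, 56 mm above the bench, beside the damper on its +y side. Origin: centre of its foot.
- vase: Bystander: plain bright metal vase standing loose on the turntable, 64 mm widest diameter, 95 mm high. Origin: centre of its foot.
- jar: Bystander: closed jar, 60 mm diameter, 85 mm high, standing loose beside the damper on its -y side. Origin: centre of its foot.
- tape_roll: Bystander: roll of masking tape lying flat beyond the damper, 90 mm outer diameter, 24 mm high, loose. Origin: centre of its underside.

How it is judged:
On the way, in this order (a step that is already met when the one before it is completed fails the run):
1. the slide is pushed past the stop pin and the pin has popped up behind it (value of joint slide above 0.048 m and value of joint stop_pin below 0.004 m), for 0.1 s.
2. let go, the slide has sprung back and rests on the raised pin (value of joint slide between 0.041 and 0.0472 m and value of joint stop_pin below 0.004 m and contact force between the fingers and damper below 0.3 N), for 0.3 s.
At the end, for the whole second after the job is handed in: The slide rests, let go, on the raised stop pin at half open (travel 41 to 47 mm, pin up to within 4 mm, at rest), and the vase, the jar and the tape roll are within 20 mm of where they stood (value of joint slide between 0.041 and 0.0472 m and value of joint stop_pin below 0.004 m and velocity of joint slide between -0.005 and 0.005 m/s and distance of each of vase, jar, tape_roll from where it was at the start of the episode below 0.02 m); the robot touches nothing.
It fails at once if the vase, the jar or the tape roll is knocked, shoved or lifted (more than 20 mm) (distance of any of vase, jar, tape_roll from where it was at the start of the episode above 0.02 m).
It fails at once if a bystander is tipped over (angle between any of vase, jar's own z axis and vertical above 0.4 rad).
It also fails if it takes over 35 s, if anything falls off the work surface, if the arm or the gripper's body presses on something with over 40 N, if the wrist force passes 120 N, or if a joint passes its speed limit or range.

### The arm

A 6-joint arm with a two-finger parallel gripper is mounted at the origin on the work surface. World frame = base frame: x ahead of the robot, y to its left, z up, the work surface at z = 0. Lengths are in m, angles in rad, forces in N, time in s.
With the tool pointing down it reaches from about 0.35 to 0.775 m from the base axis. Payload 5.5 kg.
Tool frame: the origin (TCP) lies on the centre line of the jaws, within the pads' length; the fingertips stand 11 mm ahead of it and the grasp point (between the pads) lies 8 mm behind it (env.nose_length is the distance from the TCP to the fingertips, in m); x points along the fingers, z is the direction in which the jaws open and shut, and the axes are right-handed (so a half turn about x gives the same grasp; the last joint's range is limited). The gripper opens to 85 mm and grips with 20 to 120 N. Pads are 22 mm wide; open, the fingers measure 114 mm over their backs; the gripper's body (76 mm by 85 mm) begins 54 mm behind the grasp point. The pads swing forward as they close: fully open they stand 13 mm farther back than shut.
Start: joints at [1.022, 0.313, 0.046, 1.304, 0, 1.431], TCP at [0.229, 0.528, 0.242] pointing down, gripper open.
Joint ranges: [-2.76, 2.76], [-0.86, 1.69], [-1.03, 1.26], [-2.2, 2.34], [-1.47, 1.5], [-3.14, 3.14]. Speed limits (rad/s): [2.57, 2.57, 3.14, 3.14, 3.14, 3.14].

### API

Orientations are given as a unit quaternion [w, x, y, z].
In Python, from workcell import env gives the robot as it stands. The module is installed in compiled form; this text tells all that it offers.
- The arm moves only by the tool step_arm, never from a script. Its argument "moves" is a list that holds one entry, the list of rows, each a list of 7 numbers: the turn, a rotation vector about the tool's x, y, z in rad, then the shift along the tool's x, y, z in m, then the opening, from 0 (shut) to 1 (fully open). In form: [[[rx, ry, rz, tx, ty, tz, grip], ...]]. A call has 1 to 12 rows; each row is the pose to reach, as a shift and turn from the pose measured when the call began, along the tool's axes at that moment; what a row does not reach only later rows make up. A row lasts 1/10 s, in which the tool goes at most 50 mm and 8.59 degrees, less where a joint would pass 70% of its speed; a pose out of reach is approached as far as the arm can. A call with a gripper value outside its range is refused whole. The fingers move at their own pace and stop on an object; "force" is the grip in N (left out, the last holds). Time passes only in rows, so rows that repeat a pose let the fingers close. It gives the time, the measured TCP pose, the force and the opening at its end, in the units of the state.
- env.get_state(): the state, without advancing time (a new reading comes with each control period).
- env.read_camera(name): name is "scene" or "top" or "wrist"; returns (picture, depth): 420x560x3 uint8, red, green, blue; 420x560 float32, m along the optical axis (not along the pixel's ray), 0 where there is no reading.
- env.get_calibration(name): a dict with "mtx" (3x3 intrinsics, pixels), "camera_from_world" (4x4, takes a point from world to camera coordinates); the wrist camera has in their place "T_tool_cam" (4x4, takes a point from camera to tool coordinates, whose origin is the TCP and whose axes are the tool frame's). Camera axes: x right, y down, z forward; pixel columns grow to the right and rows downward; lengths in m; the calibration is good to about 2 mm. A picture is of the moment at which its call begins: read the wrist's pose just before it. get_calibration takes no time and is no camera call.
- env.hand_in(): hands the job in, once; it reports no verdict.
Trained networks look in the newest picture that a camera, given by its name, has taken for a name from the list of things; names that differ only in an ending like _2 or _b are one class to them, and where a whole thing is asked for, a point or a joint stands for the part that bears it (a point fixed in the world has none). Each returns a list of dicts, best first, with "confidence" (0 to 1); they miss things now and then, are a little off and sometimes report something else, mostly with a low value. They report only what shows in the picture. A call takes as long as a camera call.
- env.boxes_of(camera, thing): "uv" ([column, row] in pixels, amid what is visible of it).
- env.silhouettes(camera, thing): "mask" (420x560 bool, what is visible of it) and "uv" ([column, row] in pixels, amid what is visible of it).
The state is a dict: "clock": time; "joint_pos": joint angles; "qvel": joint speeds; "tau": joint torques, N m; "tcp_pos": TCP position; "orientation": TCP orientation; "wrist_force": force on the tool from outside, world axes, zero at the start; "ft_torque": the same for the moment, N m; "finger_gap": finger opening in m.
Only numpy, scipy, OpenCV 4.12 (cv2) and the standard library are available. Lean on these libraries where they do the work, as an engineer would, in place of code of your own. Each camera call takes 0.05 s, during which the arm holds its last target.

## Working session

There is one attempt and no reset: what is moved stays moved. The work goes in short steps, Python scripts to look and compute and a tool call to move; the robot and the scene stay as the last step left them, time stands still between calls to the robot, and variables do not carry over. Pictures are saved under pics/ and viewed, and the job is handed in when it is done.

Besides the shell and the picture viewer there is one more tool, called after "Emit:" as name(argument=value, ...), one argument or row to a line, values as JSON. step_arm: Moves the arm, as the interface text tells. Its arguments: {"type":"object","properties":{"moves":{"type":"array","items":{"type":"array","items":{"type":"array","items":{"type":"number"}}}},"force":{"type":"number"}},"required":["moves"]}

```bash
mkdir -p pics
python3 - <<'E'
from workcell import env
import cv2,numpy as np
s=env.get_state();print(s['clock'],s['tcp_pos'],s['orientation'],s['finger_gap'],env.nose_length)
for c in ('scene','top'):
    p,d=env.read_camera(c);cv2.imwrite(f'pics/{c}0.png',p[:,:,::-1]);np.save(f'{c}d.npy',d)
    cal=env.get_calibration(c);print(c,cal)
E
```

```text
0.0 [0.22833051 0.52718687 0.24140512] [ 0.59050662 -0.38836804  0.59166686  0.38781765] 0.08563859590633471 0.011
scene {'mtx': array([[479.84125427,   0.        , 280.52057539],
       [  0.        , 479.84125427, 210.97211916],
       [  0.        ,   0.        ,   1.        ]]), 'camera_from_world': array([[-0.72941548,  0.68406718,  0.00226846,  0.41879645],
       [ 0.45426392,  0.48685212, -0.74606923, -0.31144782],
       [-0.51146588, -0.54316397, -0.66586451,  1.63761816],
       [ 0.        ,  0.        ,  0.        ,  1.        ]])}
top {'mtx': array([[502.70720323,   0.        , 273.46495446],
       [  0.        , 502.70720323, 208.97526425],
       [  0.        ,   0.        ,   1.        ]]), 'camera_from_world': array([[-0.02350437, -0.99972198,  0.00187443,  0.11018665],
       [-0.98903471,  0.02297958, -0.14588447,  0.64447754],
       [ 0.14580084, -0.0052828 , -0.98929986,  1.15995016],
       [ 0.        ,  0.        ,  0.        ,  1.        ]])}
```

View pics/scene0.png

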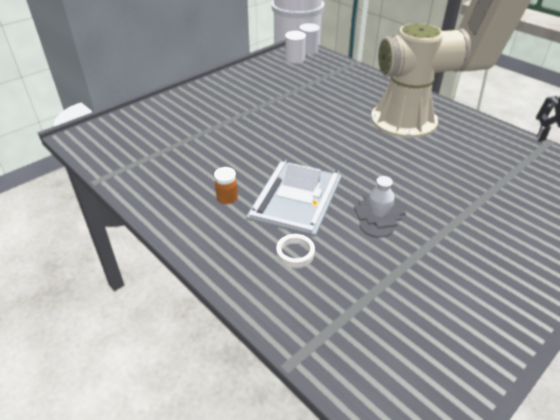

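View pics/top0.png

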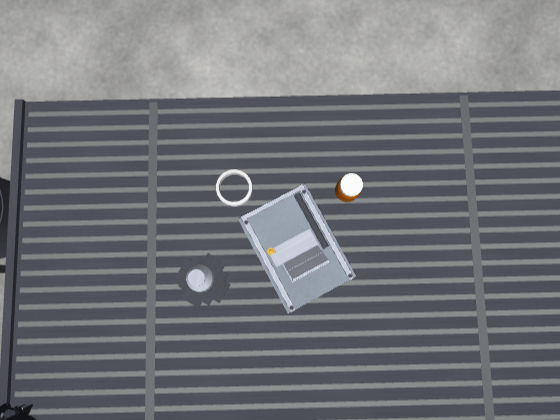

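Both pictures show the damper turned left, at about (298,250) in the top view. The pin is at (271,251), the tab at about (308,270), the vase at (200,280), the jar at (348,187) and the tape at (234,187).

```bash
cat > h.py <<'E'
from workcell import env
import cv2,numpy as np
def world(c,uv,d=None,z=None):
    cal=env.get_calibration(c);K=cal['mtx'];T=np.linalg.inv(cal['camera_from_world'])
    uv=np.atleast_2d(uv).astype(float)
    r=np.c_[(uv[:,0]-K[0,2])/K[0,0],(uv[:,1]-K[1,2])/K[1,1],np.ones(len(uv))]
    if d is None:
        w=r@T[:3,:3].T; d=(z-T[2,3])/w[:,2]
    return (r*np.asarray(d)[:,None])@T[:3,:3].T+T[:3,3]
E
python3 - <<'E'
from h import *
for c in ('top','scene'):
    p,d=env.read_camera(c)
    cv2.imwrite(f'pics/{c}_z.png',cv2.resize((p[170:330,220:380] if c=='top' else p[150:240,230:350])[:,:,::-1],None,fx=5 if c=='top' else 6,fy=5 if c=='top' else 6,interpolation=cv2.INTER_CUBIC)[:600,:800])
    for t in ('damper','push_face','pin_top','vase','jar','tape_roll','turntable'):
        r=env.silhouettes(c,t)[:2]
        for q in r:
            m=q['mask']&(d>0);v,u=np.nonzero(m)
            if len(u)<3: print(c,t,q['confidence'],q['uv'],len(u));continue
            w=world(c,np.c_[u,v],d[m])
            print(c,t,round(q['confidence'],2),np.round(q['uv'],1),len(u),np.round(w.mean(0),3),np.round(w.min(0),3),np.round(w.max(0),3))
            if t=='damper' :
                P=w[(w[:,2]<.09)]
                print(cv2.minAreaRect(P[:,:2].astype(np.float32)), cv2.boxPoints(cv2.minAreaRect(P[:,:2].astype(np.float32))))
    for t in('push_face','pin_top'): print(c,t,env.boxes_of(c,t)[:2])
E
```

```text
top damper 0.89 [295.8 247.9] 8311 [0.556 0.042 0.018] [ 0.401 -0.101 -0.006] [0.717 0.183 0.067]
((0.5594735741615295, 0.04142983257770538), (0.2670799791812897, 0.19358772039413452), 26.712942123413086) [[ 0.39667547  0.06786388]
 [ 0.48369718 -0.10506222]
 [ 0.7222717   0.01499578]
 [ 0.63525     0.18792188]]
top push_face 0.76 [301.9 255.3] 1695 [0.537 0.034 0.03 ] [ 0.477 -0.037  0.007] [0.598 0.101 0.067]
top vase 0.95 [202.4 275.9] 637 [0.487 0.26  0.124] [0.457 0.234 0.053] [0.519 0.303 0.156]
top jar 0.92 [348.5 184.8] 608 [ 0.692 -0.084  0.071] [ 0.668 -0.117 -0.005] [ 0.742 -0.058  0.092]
top jar 0.52 [199.7 277.9] 567 [0.487 0.26  0.129] [0.459 0.235 0.055] [0.517 0.292 0.156]
top tape_roll 0.59 [224.8 198.1] 529 [0.708 0.193 0.017] [ 0.664  0.147 -0.007] [0.756 0.241 0.03 ]
top turntable 0.94 [210.8 285. ] 1240 [0.481 0.26  0.056] [0.425 0.206 0.001] [0.544 0.325 0.063]
top push_face [{'uv': [300.7, 255.8], 'confidence': 0.67}]
top pin_top [{'uv': [348.5, 185.6], 'confidence': 0.54}]
scene damper 0.73 [295.1 195.4] 4515 [0.575 0.059 0.021] [ 0.386 -0.114 -0.005] [0.716 0
[... 628 characters left out ...]
601 0.106 0.065]
scene pin_top 0.56 [382.5 197.4] 720 [0.5   0.275 0.114] [ 0.331  0.159 -0.001] [0.522 0.299 0.156]
scene vase 0.61 [380.8 195.4] 802 [0.492 0.27  0.107] [ 0.289  0.137 -0.003] [0.522 0.299 0.156]
scene jar 0.64 [226.6 185.8] 649 [ 0.706 -0.073  0.056] [ 0.673 -0.108  0.003] [ 0.728 -0.054  0.09 ]
scene tape_roll 0.83 [293.5 261.6] 656 [0.711 0.196 0.017] [ 0.665  0.149 -0.003] [0.754 0.24  0.03 ]
scene tape_roll 0.23 [378.5 214. ] 1246 [0.497 0.275 0.04 ] [ 0.361  0.168 -0.002] [0.547 0.33  0.095]
scene turntable 0.9 [378.  214.4] 1032 [0.5   0.278 0.04 ] [ 0.404  0.212 -0.001] [0.547 0.326 0.062]
scene push_face [{'uv': [299.9, 186.2], 'confidence': 0.88}]
scene pin_top []
```

Run:
```python
from h import *
a=np.radians(26.7);u=np.array([np.cos(a),np.sin(a)]);n=np.array([-u[1],u[0]]);o=np.array([.5595,.0414])
for c in('top','scene'):
    d=np.load(c+'d.npy');v,x=np.nonzero(d>0);w=world(c,np.c_[x,v],d[v,x])
    q=np.c_[(w[:,:2]-o)@u,(w[:,:2]-o)@n,w[:,2]]
    m=(abs(q[:,0])<.15)&(abs(q[:,1])<.12)
    t=q[m&(abs(q[:,1])<.07)&(q[:,2]>.05)];print(c,'tab top',len(t),t.min(0),t.max(0),np.median(t,0))
    f=t[t[:,0]<-.03]
    P=q[m&(abs(q[:,1])<.06)&(q[:,2]>.056)];print(np.polyfit(P[:,1],P[:,0],1), P.mean(0))
    b=q[m&(q[:,2]>.006)];print('frame',np.percentile(b,[1,99],axis=0))
    r=q[m&(q[:,2]>.02)&(q[:,2]<.03)&(abs(abs(q[:,1])-.08)<.015)]
    for s in(1,-1):
        k=r[r[:,1]*s>0]
        print('rail',s,len(k),np.polyfit(k[:,0],k[:,1],1) if len(k)>5 else '')
for t in('top','scene'): pass
s=env.get_state();print(s['clock'],s['wrist_force'])
from scipy.spatial.transform import Rotation as R
w,x,y,z=s['orientation'];print(R.from_quat([x,y,z,w]).as_matrix())
```

```text
top tab top 295 [-0.06909124 -0.04663622  0.05002989] [-0.04760381  0.04857334  0.06795221] [-0.06080186  0.00199519  0.05780486]
[-0.00646766 -0.06364075] [-0.0636458   0.00077976  0.06032327]
frame [[-0.12878831 -0.09234527  0.00692144]
 [ 0.12553282  0.09415235  0.06055926]]
rail 1 528 [-0.00473331  0.08037136]
rail -1 582 [ 0.01443697 -0.07741905]
scene tab top 239 [-0.0725964  -0.04577146  0.05001487] [-0.0459915   0.05139055  0.06710492] [-0.06079727  0.00349165  0.057186  ]
[-0.02166868 -0.06278347] [-0.06284523  0.00285009  0.06014826]
frame [[-0.1229967  -0.08964069  0.00781967]
 [ 0.1297283   0.09696274  0.06126491]]
rail 1 334 [-0.00795607  0.08203161]
rail -1 304 [ 0.00645165 -0.0759293 ]
1.1 [-0.54266806  0.55708911 -0.71603322]
[[ 6.62216659e-05 -9.17607605e-01  3.97487457e-01]
 [ 3.80435458e-05  3.97487460e-01  9.17607605e-01]
 [-9.99999997e-01 -4.56436720e-05  6.12313288e-05]]
```

View pics/top_z.png

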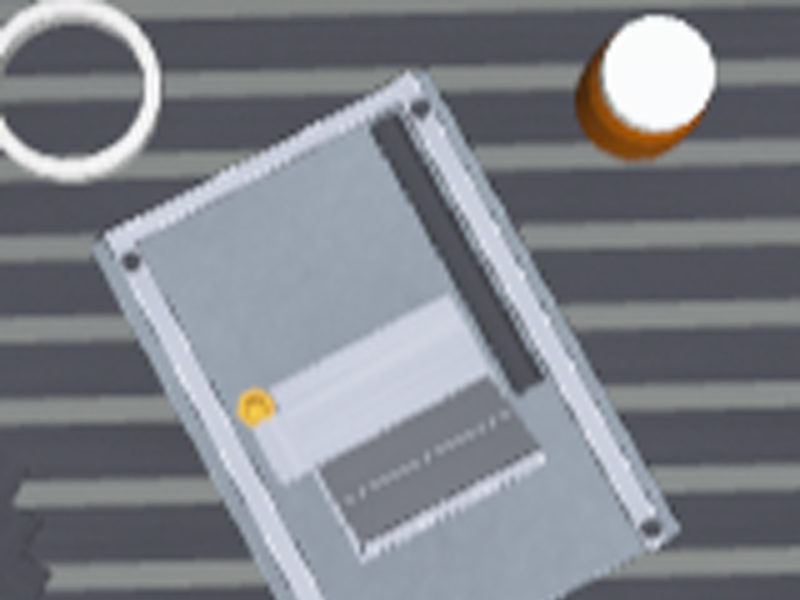

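View pics/scene_z.png

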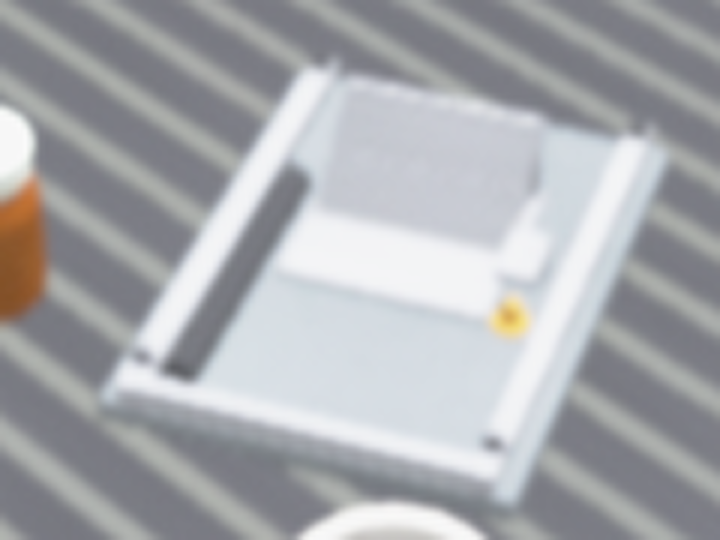

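The depth fit puts the damper at (0.5595, 0.041) with yaw about 26.6°. I'll close the fingers and move high to a point in front of the tab, turning so that the sides of both fingers face it.

Emit:
step_arm(
  moves=[
    [[-0.073,0,0,0,-0.035,-0.034,0],[-0.146,0,0,0,-0.07,-0.068,0],[-0.219,0,0,0,-0.105,-0.101,0],[-0.291,0,0,0,-0.14,-0.135,0],[-0.364,0,0,0,-0.175,-0.169,0],[-0.437,0,0,0,-0.21,-0.203,0],[-0.51,0,0,0,-0.246,-0.236,0],[-0.583,0,0,0,-0.281,-0.27,0],[-0.656,0,0,0,-0.316,-0.304,0],[-0.728,0,0,0,-0.351,-0.338,0],[-0.8,0,0,0,-0.386,-0.371,0],[-0.874,0,0,0,-0.4215,-0.405,0]],
  ],
  force=40,
)

```text
clock: 2.3
tcp_pos: [0.4548, -0.0135, 0.2426]
orientation: [-0.371, 0.603, -0.37, -0.602]
wrist_force: [0.6, -0.1, 0.1]
finger_gap: -0.0001
```

Run:
```python
from h import *
from scipy.spatial.transform import Rotation as R
s=env.get_state();w,x,y,z=s['orientation'];M=R.from_quat([x,y,z,w]).as_matrix();print(M.round(3),s['joint_pos'])
a=np.radians(26.6);u=np.array([np.cos(a),np.sin(a)]);n=np.array([-u[1],u[0]]);o=np.array([.5595,.0414])
p=s['tcp_pos'][:2]-o;print(p@u,p@n, np.degrees(np.arctan2(M[1,2],M[0,2])))
```

```text
[[ 0.001 -0.893 -0.451]
 [ 0.    -0.451  0.893]
 [-1.    -0.001 -0.   ]] [-2.06726579e-01  8.02760938e-02 -2.43771089e-01  1.24566524e+00
  3.57101804e-04 -6.74604411e-01]
-0.11818462727436134 -0.0022657499873636753 116.80742400852911
```

Emit:
step_arm(
  moves=[
    [[0,0,0,0.045,0,0,0],[0,0,0,0.09,0,0,0],[0,0,0,0.13,0,0,0],[0,0,0,0.16,0,0.002,0],[0,0,0,0.18,0,0.002,0],[0,0,0,0.195,0,0.002,0],[0,0,0,0.195,0,0.002,0]],
  ],
)

```text
clock: 3.0
tcp_pos: [0.4524, -0.0114, 0.0458]
orientation: [0.37, -0.601, 0.371, 0.603]
wrist_force: [-0.8, 0.5, 1.2]
finger_gap: 0.0
```

Run:
```python
from h import *
s=env.get_state();print(s['clock'],s['tcp_pos'],s['wrist_force'])
p,d=env.read_camera('scene')
cv2.imwrite('pics/s1.png',cv2.resize(p[100:240,210:400,::-1],None,fx=4,fy=4,interpolation=cv2.INTER_CUBIC))
```

```text
3.0 [ 0.45238944 -0.01140926  0.0458436 ] [-0.79414956  0.5434535   1.2381464 ]
```

View pics/s1.png

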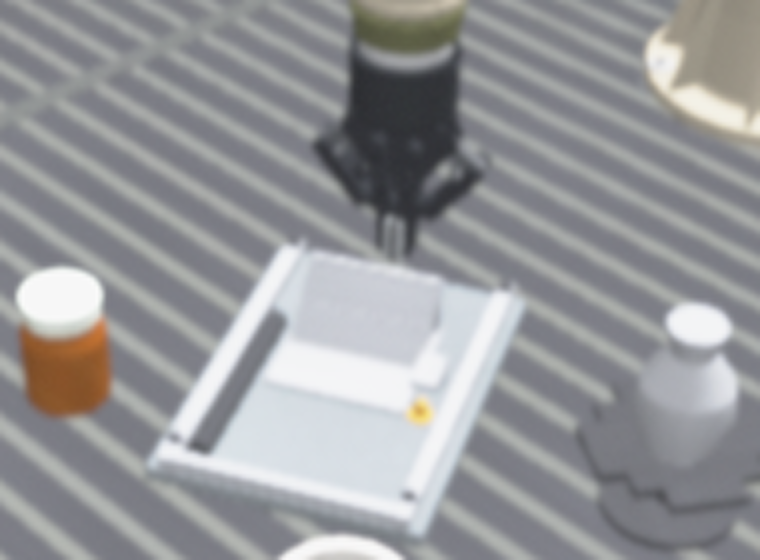

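The fingers are low, shut and directly behind the tab. I'll creep forward to find contact.

Emit:
step_arm(
  moves=[
    [[0,0,0,0,-0.012,0,0],[0,0,0,0,-0.024,0,0],[0,0,0,0,-0.034,0,0],[0,0,0,0,-0.04,0,0],[0,0,0,0,-0.046,0,0],[0,0,0,0,-0.05,0,0],[0,0,0,0,-0.05,0,0]],
  ],
)

```text
clock: 3.75
tcp_pos: [0.4976, 0.0108, 0.047]
orientation: [0.37, -0.602, 0.371, 0.603]
wrist_force: [-4.3, -3.8, 4.0]
finger_gap: 0.0002
```

```bash
cat > m.py <<'E'
from h import *
import sys
s=env.get_state()
a=np.radians(26.6);u=np.array([np.cos(a),np.sin(a)]);n=np.array([-u[1],u[0]]);o=np.array([.5595,.0414])
p=s['tcp_pos'][:2]-o;print(s['clock'],'along',p@u,'lat',p@n,'F along',s['wrist_force'][:2]@u,s['wrist_force'])
for c in('top','scene'):
    im,d=env.read_camera(c)
    v,x=np.nonzero(d>0);w=world(c,np.c_[x,v],d[v,x])
    q=np.c_[(w[:,:2]-o)@u,(w[:,:2]-o)@n,w[:,2]]
    # foremost line of the tab slope, at z 22..50, excl. fingers
    m=(q[:,0]>-.11)&(q[:,0]<.1)&(abs(q[:,1])<.045)&(q[:,2]>.025)&(q[:,2]<.055)&(abs(q[:,1])>.02)
    k=q[m];print(c,len(k),'face est x+z slope const',np.percentile(k[:,0]+k[:,2],[25,50,75]) if len(k) else '')
    cr=im[170:330,220:380] if c=='top' else im[100:240,210:400]
    cv2.imwrite(f'pics/{sys.argv[1]}_{c}.png',cv2.resize(cr[:,:,::-1],None,fx=3.7,fy=3.7,interpolation=cv2.INTER_CUBIC))
E
python3 m.py a
python3 - <<'E'
import numpy as np
from h import *
a=np.radians(26.6);u=np.array([np.cos(a),np.sin(a)]);n=np.array([-u[1],u[0]]);o=np.array([.5595,.0414])
for c in('top','scene'):
    d=np.load(''+c+'d.npy')
    v,x=np.nonzero(d>0);w=world(c,np.c_[x,v],d[v,x])
    q=np.c_[(w[:,:2]-o)@u,(w[:,:2]-o)@n,w[:,2]]
    m=(q[:,0]>-.11)&(q[:,0]<.1)&(abs(q[:,1])<.045)&(q[:,2]>.025)&(q[:,2]<.055)&(abs(q[:,1])>.02)
    k=q[m];print('start',c,len(k),np.percentile(k[:,0]+k[:,2],[25,50,75]))
E
```

```text
3.75 along -0.06905054842961657 lat 0.0003751302323394897 F along -5.518361989159257 [-4.26255877 -3.81226657  4.00433626]
top 130 face est x+z slope const [0.0065681  0.00843576 0.00992586]
scene 270 face est x+z slope const [0.00550102 0.00816918 0.01041306]
start top 262 [-0.00442936 -0.0029193  -0.00143207]
start scene 274 [-0.00616908 -0.00369823 -0.00120893]
```

Contact is confirmed: the slope of the tab moved 11.6 mm in both cameras and the force is 5.5 N. Another 53 mm brings the travel to about 65 mm.

Emit:
step_arm(
  moves=[
    [[0,0,0,0,-0.006,0,0],[0,0,0,0,-0.012,0,0],[0,0,0,0,-0.018,0,0],[0,0,0,0,-0.024,0,0],[0,0,0,0,-0.03,0,0],[0,0,0,0,-0.036,0,0],[0,0,0,0,-0.042,0,0],[0,0,0,0,-0.048,0,0],[0,0,0,0,-0.053,0,0],[0,0,0,0,-0.053,0,0],[0,0,0,0,-0.053,0,0],[0,0,0,0,-0.053,0,0]],
  ],
)

```text
clock: 5.05
tcp_pos: [0.5426, 0.0339, 0.0466]
orientation: [0.369, -0.601, 0.372, 0.604]
wrist_force: [-6.2, -5.1, 5.6]
finger_gap: 0.0001
```

```bash
python3 m.py b
```

```text
5.05 along -0.018469617752183823 lat 0.0008858354640929252 F along -7.878779619728149 [-6.23357384 -5.1478646   5.57363952]
top 84 face est x+z slope const [0.0575098  0.05932969 0.06104138]
scene 280 face est x+z slope const [0.0555727  0.0578478  0.06093754]
```

View pics/b_scene.png

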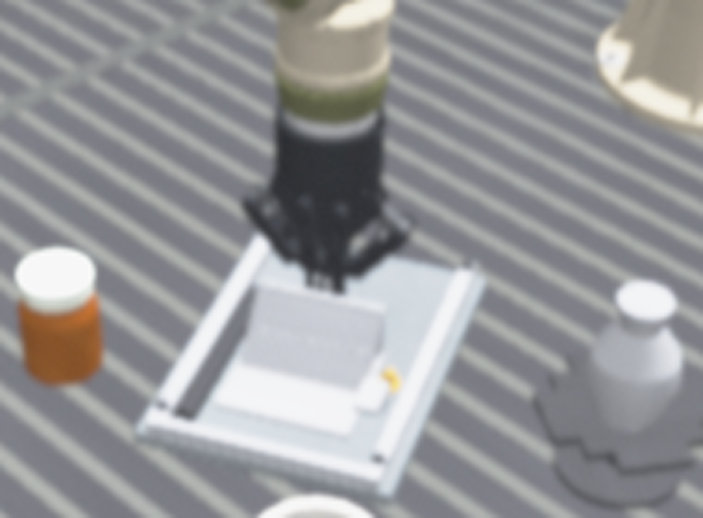

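The slide is at about 62 mm, with the brass pin raised behind the catch block at (390,380). I'll back straight off now.

Emit:
step_arm(
  moves=[
    [[0,0,0,0,0.006,0,0],[0,0,0,0,0.012,0,0],[0,0,0,0,0.018,0,0],[0,0,0,0,0.025,0,0],[0,0,0,0,0.04,0,0],[0,0,0,0,0.06,0,0],[0,0,0,0,0.08,0,0],[0,0,0,0,0.08,0,0],[0,0,0,0,0.08,0,0],[0,0,0,0,0.08,0,0]],
  ],
)

```text
clock: 6.15
tcp_pos: [0.4726, -0.002, 0.0475]
orientation: [0.369, -0.601, 0.372, 0.603]
wrist_force: [1.1, 0.1, 0.2]
finger_gap: -0.0003
```

```bash
python3 m.py c
```

```text
6.15 along -0.09715580183006843 lat 0.00012779897539971763 F along 0.9828964387953775 [1.05728035 0.08380564 0.1712654 ]
top 253 face est x+z slope const [0.03984803 0.04126218 0.0431395 ]
scene 281 face est x+z slope const [0.03899238 0.04153824 0.04364251]
```

View pics/c_scene.png

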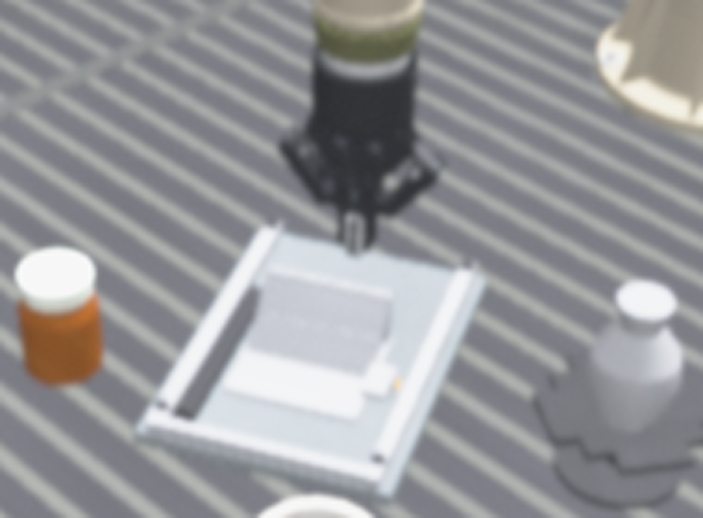

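Both cameras give a travel of about 44–45 mm, which means latched. The fingers are well clear and the bystanders look unmoved. I'll lift away, then hand in.

Emit:
step_arm(
  moves=[
    [[0,0,0,-0.02,0.01,0,0],[0,0,0,-0.05,0.01,0,0],[0,0,0,-0.08,0.01,0,0],[0,0,0,-0.1,0.01,0,0],[0,0,0,-0.1,0.01,0,0],[0,0,0,-0.1,0.01,0,0]],
  ],
)

```text
clock: 6.85
tcp_pos: [0.4645, -0.0061, 0.1474]
orientation: [0.369, -0.602, 0.372, 0.603]
wrist_force: [-0.2, 0.6, -0.6]
finger_gap: -0.0
```

```bash
python3 m.py d
python3 - <<'E'
from h import *
p,d=env.read_camera('scene')
for t in('vase','jar','tape_roll'): print(t,[(q['uv'],q['confidence']) for q in env.boxes_of('scene',t)[:1]])
env.hand_in()
E
```

```text
6.85 along -0.10620605853227627 lat 0.000103887873257798 F along 0.09260501820600635 [-0.2216024   0.64934862 -0.57921959]
top 253 face est x+z slope const [0.0396741  0.04133807 0.04305344]
scene 277 face est x+z slope const [0.03860457 0.04162463 0.04400714]
vase [([381.8, 198.7], 0.87)]
jar [([225.7, 186.6], 0.65)]
tape_roll [([296.0, 244.8], 0.72)]
the job is handed in; nothing more can be done
```

The extraction port is at half open. I pushed the slide by its tab with the shut fingertips to about 62 mm of travel, and the pin could be seen raised behind the catch block. I then backed off, and the slide sprang back and latched.

My last checks before handing in at about 7 s:
- **Slide:** about 44–45 mm of travel in both the top and scene cameras, unchanged between two readings 0.7 s apart.
- **Contact:** the wrist force was only noise (under 1 N), with the fingers lifted well clear.
- **Bystanders:** the vase and jar were found where they stood at the start. The tape roll looked unmoved. Its detected pixel was 17 rows away from its first-picture value, which came from a different detector, and I did not re-measure it in metres. The arm never came near it.
- **Pin:** at the end I judged its height only from the picture and from where the slide stopped, not by direct measurement.

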